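# Clear the filter return chute and post the used filter

### The arm

A 6-joint arm with a two-finger parallel gripper is mounted at the origin on the work surface. World frame = base frame: x ahead of the robot, y to its left, z up, the work surface at z = 0. Lengths are in m, angles in rad, forces in N, time in s.
With the tool pointing down it reaches from about 0.3 to 0.775 m from the base axis. Payload 14.6 kg.
Tool frame: the origin (TCP) lies at the very end of the fingers, on their centre line; the grasp point (between the pads) lies 19 mm behind it; z points along the fingers, y is the direction in which the jaws open and shut (so a half turn about z gives the same grasp; the last joint's range is limited). The gripper opens to 94 mm and grips with 3 to 60 N. Pads are 16 mm wide; open, the fingers measure 119 mm over their backs; the gripper's body (75 mm by 177 mm) begins 78 mm behind the grasp point.
Start: joints at [-0.067, 0.3, 1.521, -0, 1.321, -0.067], TCP at [0.55, -0, 0.205] pointing down, gripper open.
Joint ranges: [-3.03, 3.03], [-0.79, 2.21], [0.23, 2.52], [-1.04, 4.18], [0, 3.07], [-2.55, 2.55]. Speed limits (rad/s): [2.22, 2.22, 2.57, 3.14, 3.14, 3.14].

### API

Orientations are given as [roll, pitch, yaw] about the fixed x, y, z axes, in that order (R = Rz(yaw) Ry(pitch) Rx(roll)).
In Python, from station import get_obs, vision, hand_in gives the robot as it stands.
- The arm moves only by the tool play_rows, never from a script. Its argument "moves" is a list of rows, each an object with "claw": the opening, from 0 (shut) to 1 (fully open); "linear": the shift along the tool's x, y, z in mm, a list of three; "turn": the turn, a rotation vector about the tool's x, y, z in rad, a list of three. In form: [{"claw": claw, "linear": [tx, ty, tz], "turn": [ax, ay, az]}, ...]. A call has 1 to 8 rows; each row is the pose to reach, as a shift and turn from the pose measured when the call began, along the tool's axes at that moment; what a row does not reach only later rows make up. A row lasts 1/8 s, in which the tool goes at most 62.5 mm and 10.7 degrees, less where a joint would pass 70% of its speed; a pose out of reach is approached as far as the arm can. A call with a gripper value outside its range is refused whole. The fingers move at their own pace and stop on an object; "force" is the grip in N (left out, the last holds). Time passes only in rows, so rows that repeat a pose let the fingers close. It gives the time, the measured TCP pose, the force and the opening at its end, in the units of the state.
- get_obs(): the state, without advancing time (a new reading comes with each control period).
- vision.camera(name): name is "scene" or "side" or "wrist"; returns the picture (384x512x3 uint8, blue, green, red); there is no depth.
- vision.camera_info(name): a dict with "camera_matrix" (3x3 intrinsics, pixels), "rvec" (rotation vector, rad) and "tvec" (3), from world to camera coordinates, as OpenCV has them; the wrist camera has in their place "mount" (4x4, takes a point from camera to tool coordinates, whose origin is the TCP and whose axes are the flange's). Camera axes: x right, y down, z forward; pixel columns grow to the right and rows downward; lengths in m; the calibration is good to about 2 mm. A picture is of the moment at which its call begins: read the wrist's pose just before it. camera_info takes no time and is no camera call.
- hand_in(): hands the job in, once; it reports no verdict.
The state is a dict: "time_s": time; "qpos": joint angles; "joint_vel": joint speeds; "tau": joint torques, N m; "ee_pos": TCP position; "eef_rot": TCP orientation; "force": force on the tool from outside, world axes, zero at the start; "moment": the same for the moment, N m; "grip_width": finger opening in m.
Only numpy, scipy, OpenCV 4.12 (cv2) and the standard library are available. Lean on these libraries where they do the work, as an engineer would, in place of code of your own. Each camera call takes 0.05 s, during which the arm holds its last target.

### The job

An orange stick battery is jammed across the funnel of the used-filter return chute on the counter, its ends caught under the two yellow tabs: push it back out through the wide mouth, then lift it up and set it down in the white tray. Then push the white used filter, lying on its side, along the chute and through the red sprung flap until it is wholly inside the bin and the flap has shut behind it. Leave the tin, the spray can and the bottle standing where they are.

Things in the scene. Friction and masses are not known exactly. Their poses are not given: they have to be found in the camera images.
- station: Fixed filter return station on the counter, which is the chute's floor (z = 0). Origin: on the counter, mid-width, at the front face of the red flap. Its +x is the push direction into the bin (roughly the robot's left; place and heading vary), z up. Symmetric in y. Nothing of it is higher than 72 mm. The points below share its frame; their x, y, z ranges are in mm in it
- gate (a point): On the counter under the flap (station 0, 0, 0). Clear opening 76 wide, 62 high, between green posts, under a green lintel (x 0..12, z 62..72). Fingers that lean forward can follow under the lintel. Before it the straight throat, x -85..0: grey rails 76 apart inside, 5 thick, 27 high
- throat (a point): On the counter where the funnel meets the throat (station -85, 0, 0). Funnel x -185..-85: grey walls 5 thick, 27 high, from 76 apart at x = -85 widening evenly to 175 apart at x = -185, the mouth. Two yellow tabs lie over it: x -165..-85, z 27..31, reaching in from y = +-70 to y = +-38; between them it is open from above, 76 wide
- bin (a point): On the counter in the middle of the green bin behind the gate (station 69, 0, 0): inside x 12..126, 108 wide, see-through roof with top at z = 72. Closed all round: the flap is the only way in
- flap (a joint): Red flap in the gate, 72 wide, 32 high, 4 thick, hinged along its top edge at station x = 2, z = 61; 0 = shut (hanging upright, x 0..4, lower edge at z = 29), grows to 1.45 rad as its lower edge swings into the bin. Opens inwards only; a light spring shuts it (0.6 N at its lower edge to start, 2.4 N wide open). Slick: it rests on top of a filter that is not far enough in; once the filter's axis is 42 mm past the gate it slips down behind it and shuts
- stick: Orange stick battery, a square bar 22 x 110 x 22 mm (its own x, y, z) with one black end, about 0.12 kg. Origin: centre of its underside. It starts lying across the funnel, both ends under the tabs, origin at station x -150..-143 mm, its y roughly along the station's y (or against it)
- filter: White can-shaped used filter with a blue band, diameter 52, length 66 mm, about 0.28 kg (varies). Origin: its centre, on the axis, 26 mm above the counter; its own y is the axis (x and z turn as it rolls). Lies on its side on the counter before the chute's mouth, pointing anyhow; rolls easily. It goes in rolling, its axis across the chute; either end may be to the left
- tray: White open tray, outside 130 x 150 x 30 (its own x, y, z), walls 4, floor about 4 thick, fixed. Origin: centre of its underside
- tin: Bystander: squat white and green tin with red cap, diameter 68, height 68. Origin: centre of its underside. The three bystanders stand beside the chute and beyond the filter; which stands where varies
- spray: Bystander: blue and white spray can, diameter 52, height 125. Origin: centre of its underside
- fluid: Bystander: yellow and red bottle, diameter 56, height 115. Origin: centre of its underside
There are look-alikes about, which are no part of the job. What is shaped like the filter but brown or purple is not meant.

How it is judged:
By the outcome, as a careful person would: the job done as asked, in the order asked, and still so for the second after the job is handed in, with the robot touching nothing.
It also fails if it takes over 72 s, if anything falls off the work surface, if the arm or the gripper's body presses on something with over 40 N, if the wrist force passes 120 N, or if a joint passes its speed limit or range.

## Working session

There is one attempt and no reset: what is moved stays moved. The work goes in short steps, Python scripts to look and compute and a tool call to move; the robot and the scene stay as the last step left them, time stands still between calls to the robot, and variables do not carry over. Pictures are saved under pics/ and viewed, and the job is handed in when it is done.

Besides the shell and the picture viewer there is one more tool, called after "Call:" as name([rows], argument=value, ...), one row to a line, values as JSON. play_rows: Moves the arm, as the interface text tells. Its arguments: {"type":"object","properties":{"moves":{"type":"array","items":{"type":"object","properties":{"claw":{"type":"number"},"linear":{"type":"array","items":{"type":"number"}},"turn":{"type":"array","items":{"type":"number"}}}}},"force":{"type":"number"}},"required":["moves"]}

```bash
ls; mkdir -p pics; python3 - <<'E'
from station import get_obs, vision
import cv2
print(get_obs())
for n in ["scene","side","wrist"]:
    cv2.imwrite(f"pics/{n}0.png",vision.camera(n)); print(n,vision.camera_info(n))
E
```

```text
pics
{'time_s': 0.0, 'qpos': array([-6.65608936e-02,  3.00485851e-01,  1.52160463e+00,  4.87763191e-07,
        1.32068566e+00, -6.66024126e-02]), 'joint_vel': array([ 2.68377748e-04, -1.83504721e-03, -2.41914773e-03, -2.74984662e-03,
        4.68288711e-05,  9.33622999e-04]), 'tau': array([-1.53750298e-03, -5.31805658e+01, -3.52735734e+01,  7.07558286e-02,
        2.43994006e-02, -4.79655944e-05]), 'ee_pos': array([5.49730564e-01, 3.66636611e-05, 2.04868277e-01]), 'eef_rot': array([-3.14041183e+00, -7.92359151e-05,  1.57083768e+00]), 'force': array([-0.54270683,  0.37652046,  0.52444527]), 'moment': array([-0.01574428,  0.02519488, -0.00362327]), 'grip_width': 0.09415787860514335}
scene {'camera_matrix': array([[353.96509361,   0.        , 259.10097606],
       [  0.        , 353.96509361, 191.54450378],
       [  0.        ,   0.        ,   1.        ]]), 'rvec': array([ 1.82586989,  1.83093143, -0.64239179]), 'tvec': array([ 0.00946358, -0.39589247,  1.25280092])}
side {'camera_matrix': array([[496.83731191,   0.        , 254.61972877],
       [  0.        , 496.83731191, 189.84362718],
       [  0.        ,   0.        ,   1.        ]]), 'rvec': array([ 0.63229441, -2.65957387,  1.13634155]), 'tvec': array([0.5042523 , 0.25079877, 0.95482684])}
wrist {'camera_matrix': array([[324.03648436,   0.        , 257.29373921],
       [  0.        , 324.03648436, 194.23037841],
       [  0.        ,   0.        ,   1.        ]]), 'mount': array([[-8.96684748e-04, -9.64474245e-01, -2.64175370e-01,
         7.78354802e-02],
       [ 9.99997652e-01, -1.38594996e-03,  1.66567536e-03,
        -2.40587558e-04],
       [-1.97263483e-03, -2.64173256e-01,  9.64473224e-01,
        -1.78541237e-01],
       [ 0.00000000e+00,  0.00000000e+00,  0.00000000e+00,
         1.00000000e+00]])}
```

View pics/scene0.png

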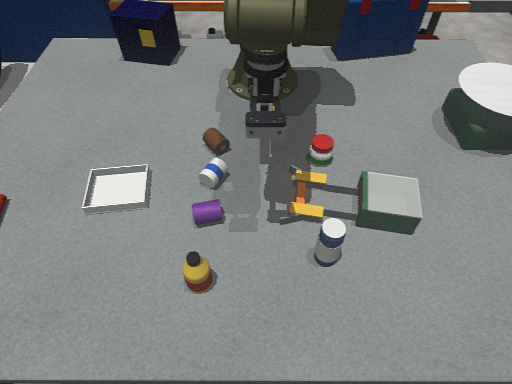

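View pics/side0.png

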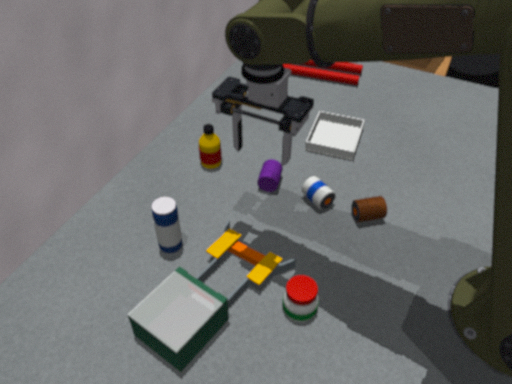

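View pics/wrist0.png

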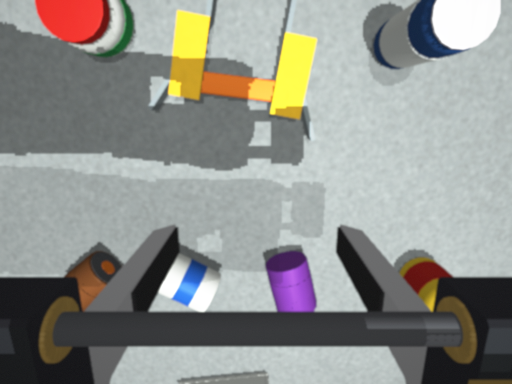

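```bash
cat > h.py <<'E'
import numpy as np, cv2
from scipy.spatial.transform import Rotation as R
from station import get_obs, vision
def cam(n,obs=None):
    i=vision.camera_info(n);K=i["camera_matrix"]
    if n=="wrist":
        o=obs or get_obs()
        T=np.eye(4);T[:3,:3]=R.from_euler("xyz",o["eef_rot"]).as_matrix();T[:3,3]=o["ee_pos"]
        M=T@i["mount"];return K,M[:3,:3],M[:3,3]
    Rm=cv2.Rodrigues(i["rvec"])[0];return K,Rm.T,-Rm.T@i["tvec"]
def cast(c,uv,z):
    K,Rm,p=c
    d=(Rm@np.linalg.inv(K)@np.c_[np.atleast_2d(uv),np.ones(len(np.atleast_2d(uv)))].T).T
    return p+d*((z-p[2])/d[:,2])[:,None]
def proj(c,P):
    K,Rm,p=c
    q=(K@Rm.T@(np.atleast_2d(P)-p).T).T
    return q[:,:2]/q[:,2:]
def mask(im,lo,hi):
    return cv2.inRange(cv2.cvtColor(im,cv2.COLOR_BGR2HSV),np.array(lo),np.array(hi))
def blobs(m,amin=30):
    cs,_=cv2.findContours(m,cv2.RETR_EXTERNAL,cv2.CHAIN_APPROX_NONE)
    return sorted([c for c in cs if cv2.contourArea(c)>amin],key=cv2.contourArea,reverse=True)
E
python3 - <<'E'
from h import *
for n in ["scene","side","wrist"]:
    im=cv2.imread(f"pics/{n}0.png");c=cam(n)
    print(n,"campos",c[2].round(3))
    for name,lo,hi,z in [("yellow",(20,150,120),(32,255,255),.031),("orange",(5,180,120),(16,255,255),.022),("blue",(105,150,60),(125,255,255),.026),("purple",(130,100,50),(160,255,255),.026)]:
        for b in blobs(mask(im,lo,hi),20)[:5]:
            r=cv2.boxPoints(cv2.minAreaRect(b)); cen=b[:,0].mean(0)
            print(name,cv2.contourArea(b),cen.round(1),cast(c,r.mean(0),z)[0,:2].round(4),(cast(c,r,z)[:,:2]*1000).round(0).tolist())
E
```

```text
scene campos [ 1.095 -0.01   0.727]
yellow 318.0 [196.  268.6] [ 0.7479 -0.1445] [[732.0, -179.0], [716.0, -126.0], [763.0, -111.0], [778.0, -162.0]]
yellow 304.5 [306.3 209.2] [0.5882 0.1063] [[597.0, 65.0], [564.0, 70.0], [579.0, 149.0], [611.0, 141.0]]
yellow 235.0 [310.5 176.2] [0.4815 0.1254] [[489.0, 84.0], [457.0, 90.0], [474.0, 168.0], [505.0, 160.0]]
orange 28.5 [300.1 199.8] [0.5531 0.0927] [[544.0, 85.0], [544.0, 102.0], [563.0, 101.0], [563.0, 83.0]]
blue 739.5 [141.5   9.4] [-0.4851 -0.523 ] [[-430.0, -639.0], [-597.0, -676.0], [-543.0, -401.0], [-383.0, -383.0]]
blue 686.0 [75.7 14.5] [-0.423  -0.8033] [[-570.0, -985.0], [-573.0, -721.0], [-292.0, -642.0], [-290.0, -876.0]]
blue 226.5 [24.4 32. ] [-0.2646 -0.9293] [[-229.0, -1010.0], [-424.0, -1064.0], [-302.0, -846.0], [-125.0, -811.0]]
blue 101.5 [348.8  21.5] [-0.3837  0.362 ] [[-273.0, 306.0], [-537.0, 380.0], [-506.0, 424.0], [-248.0, 346.0]]
blue 86.0 [374.1  23.2] [-0.3679  0.4692] [[-278.0, 416.0], [-490.0, 478.0], [-465.0, 527.0], [-258.0, 461.0]]
purple 462.5 [207.1 210.9] [ 0.5915 -0.1358] [[569.0, -176.0], [
[... 1268 characters left out ...]
0, -91.0], [758.0, -100.0], [724.0, -119.0]]
orange 922.5 [226.6  84.6] [0.5187 0.0985] [[489.0, 92.0], [493.0, 112.0], [548.0, 105.0], [545.0, 85.0]]
orange 71.0 [107.4 266.9] [ 0.3655 -0.1136] [[357.0, -112.0], [364.0, -104.0], [374.0, -115.0], [367.0, -123.0]]
blue 1124.0 [429.   32.2] [0.7216 0.1495] [[689.0, 167.0], [720.0, 182.0], [755.0, 131.0], [723.0, 116.0]]
blue 632.5 [189.8 282.7] [ 0.4666 -0.1334] [[444.0, -155.0], [471.0, -102.0], [489.0, -112.0], [462.0, -166.0]]
blue 61.0 [378.7  49.9] [0.6744 0.1321] [[664.0, 146.0], [672.0, 148.0], [685.0, 118.0], [677.0, 116.0]]
purple 2268.0 [291.3 283.5] [ 0.5919 -0.135 ] [[558.0, -99.0], [605.0, -86.0], [628.0, -173.0], [578.0, -187.0]]
```

```bash
cat >> h.py <<'E'
TH=np.radians(79.4)
U=np.array([np.cos(TH),np.sin(TH)]);V=np.array([-U[1],U[0]])
O=np.array([.5338,.1159])+.125*U
def w2s(P):
    P=np.atleast_2d(P)[:,:2]-O; return np.c_[P@U,P@V]
def s2w(x,y): return O+x*U+y*V
E
python3 - <<'E'
from h import *
print("O",O,"U",U)
im=cv2.imread("pics/scene0.png");c=cam("scene")
def show(n,uv,z):
    P=cast(c,uv,z)[0]; print(n,P.round(3),"st",(w2s(P)*1000).round(0))
hsv=(mask(im,(0,180,120),(4,255,255))|mask(im,(172,180,120),(180,255,255)))
for b in blobs(hsv,15): show("red",b[:,0].mean(0),.068)
show("spraytop",(333,228),.125); show("spraybase",(327,258),0.0); show("bottlebase",(199,284),0)
cr=im[150:240,70:440]; 
cv2.imwrite("pics/crop_s.png",cv2.resize(im[125:240,180:380],None,fx=4,fy=4,interpolation=cv2.INTER_CUBIC))
b=blobs(mask(im,(0,0,170),(180,60,255)),100)
for x in b:
    r=cv2.boxPoints(cv2.minAreaRect(x)); print("white",cv2.contourArea(x),r.mean(0),(cast(c,r,.03)[:,:2]*1000).round().tolist(),cast(c,r.mean(0),.004)[0].round(3))
cv2.imwrite("pics/crop_t.png",cv2.resize(im[150:225,70:170],None,fx=7,fy=7,interpolation=cv2.INTER_CUBIC))
w=cv2.imread("pics/wrist0.png"); cv2.imwrite("pics/crop_w.png",cv2.resize(w[0:320,60:340],None,fx=1.8,fy=1.8))
E
```

```text
O [0.55679392 0.23876692] U [0.18395135 0.98293535]
red [0.389 0.162 0.068] st [[-107.  151.]]
spraytop [0.703 0.14  0.125] st [[ -70. -162.]]
spraybase [0.704 0.147 0.   ] st [[ -63. -161.]]
bottlebase [ 0.768 -0.139  0.   ] st [[-333. -277.]]
white 2194.5 [114.      185.50002] [[461.0, -491.0], [437.0, -311.0], [565.0, -277.0], [585.0, -442.0]] [ 0.493 -0.394  0.004]
white 2083.0 [484.5  88.5] [[-70.0, 706.0], [-71.0, 898.0], [227.0, 765.0], [228.0, 602.0]] [0.053 0.766 0.004]
white 1877.0 [395.0396  194.20996] [[586.0, 244.0], [462.0, 280.0], [490.0, 429.0], [610.0, 381.0]] [0.519 0.346 0.004]
white 346.0 [333.5 227.5] [[613.0, 141.0], [613.0, 196.0], [666.0, 188.0], [666.0, 136.0]] [0.623 0.172 0.004]
```

View pics/crop_s.png

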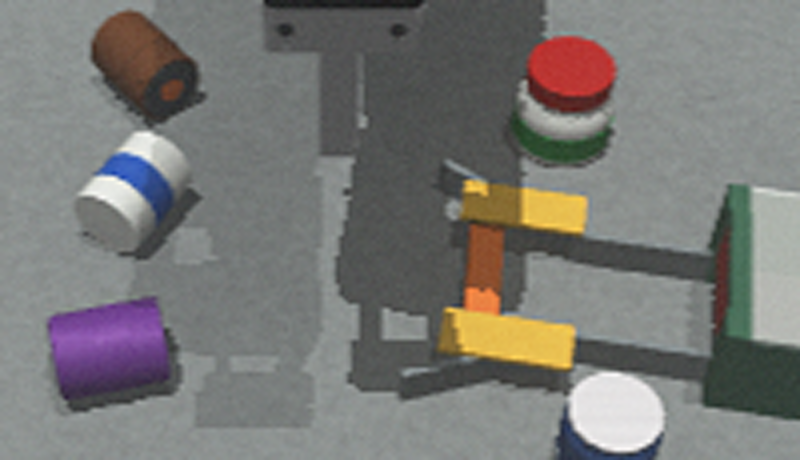

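View pics/crop_t.png

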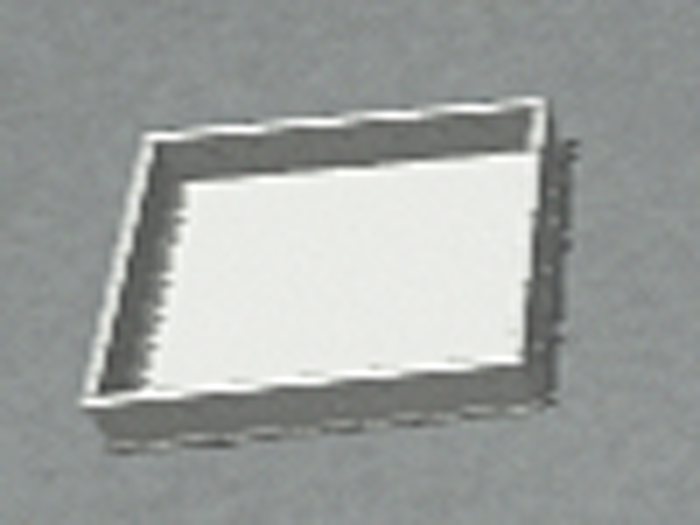

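View pics/crop_w.png

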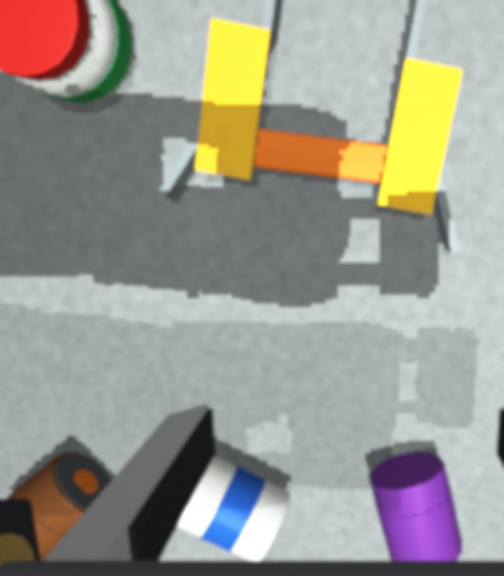

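Call:
play_rows([
  {"claw": 0.5,"linear": [50,-10,0],"turn": [0,0,-0.18]},
  {"claw": 0.5,"linear": [97,-20,30],"turn": [0,0,-0.36]},
  {"claw": 0.5,"linear": [97,-20,60],"turn": [0,0,-0.54]},
  {"claw": 0.5,"linear": [97,-20,90],"turn": [0,0,-0.72]},
  {"claw": 0.5,"linear": [97,-20,105],"turn": [0,0,-0.9]},
  {"claw": 0.5,"linear": [97,-20,105],"turn": [0,0,-1.08]},
  {"claw": 0.5,"linear": [97,-20,105],"turn": [0,0,-1.26]},
  {"claw": 0.5,"linear": [97,-20,105],"turn": [0,0,-1.449]},
], force=25)

```text
time_s: 1.15
ee_pos: [0.5296, 0.097, 0.0998]
eef_rot: [-3.141, -0.001, 3.024]
force: [0.5, 0.4, 0.2]
grip_width: 0.0471
```

```bash
cat > snap.py <<'E'
import sys
from h import *
tag=sys.argv[1]
o=get_obs();print(o["time_s"],o["ee_pos"].round(4),o["eef_rot"].round(3),o["qpos"].round(2),o["grip_width"].round(4),o["force"].round(1))
Rm=R.from_euler("xyz",o["eef_rot"]).as_matrix();print("toolaxes x",Rm[:,0].round(3),"y",Rm[:,1].round(3),"z",Rm[:,2].round(3),"st",(w2s(o["ee_pos"])*1000).round(1))
for n in sys.argv[2:]:
    im=vision.camera(n);cv2.imwrite(f"pics/{n}_{tag}.png",im)
E
python3 snap.py a wrist
```

```text
Traceback (most recent call last):
  File "snap.py", line 4, in <module>
    o=get_obs();print(o["time_s"],o["ee_pos"].round(4),o["eef_rot"].round(3),o["qpos"].round(2),o["grip_width"].round(4),o["force"].round(1))
                                                                                                ^^^^^^^^^^^^^^^^^^^^^
AttributeError: 'float' object has no attribute 'round'
```

```bash
sed -i 's/o\["grip_width"\].round(4)/round(o["grip_width"],4)/' snap.py
python3 snap.py a wrist
```

```text
1.15 [0.5296 0.097  0.0998] [-3.141e+00 -1.000e-03  3.024e+00] [ 0.11  0.39  1.67  0.    1.09 -1.34] 0.0471 [0.5 0.4 0.2]
toolaxes x [-0.993  0.117  0.001] y [ 0.117  0.993 -0.   ] z [-0.001  0.    -1.   ] st [[-144.4    0.7]]
```

View pics/wrist_a.png

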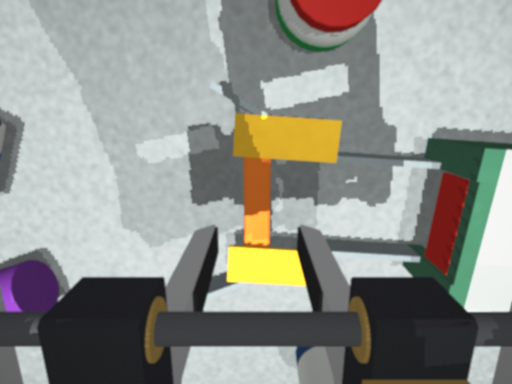

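Call:
play_rows([
  {"claw": 0.5,"linear": [0,0,40],"turn": [0,0,0]},
  {"claw": 0.5,"linear": [0,0,75],"turn": [0,0,0]},
  {"claw": 0.5,"linear": [0,0,95],"turn": [0,0,0]},
  {"claw": 0.5,"linear": [0,0,96],"turn": [0,0,0]},
  {"claw": 0.1,"linear": [0,0,96],"turn": [0,0,0]},
  {"claw": 0.1,"linear": [0,0,96],"turn": [0,0,0]},
  {"claw": 0.1,"linear": [0,0,96],"turn": [0,0,0]},
  {"claw": 0.1,"linear": [0,0,96],"turn": [0,0,0]},
])

```text
time_s: 2.2
ee_pos: [0.5298, 0.097, 0.0046]
eef_rot: [3.142, -0.0, 3.034]
force: [-1.6, -0.7, 6.2]
grip_width: 0.0217
```

Call:
play_rows([
  {"claw": 0.1,"linear": [0.5,-6,0],"turn": [0,0,0]},
  {"claw": 0.1,"linear": [1,-14,0],"turn": [0,0,0]},
  {"claw": 0.1,"linear": [2,-24,0],"turn": [0,0,0]},
  {"claw": 0.1,"linear": [3,-34,0],"turn": [0,0,0]},
  {"claw": 0.1,"linear": [4,-44,0],"turn": [0,0,0]},
  {"claw": 0.1,"linear": [4,-54,0],"turn": [0,0,0]},
  {"claw": 0.1,"linear": [5,-62,0],"turn": [0,0,0]},
  {"claw": 0.1,"linear": [5,-62,0],"turn": [0,0,0]},
])

```text
time_s: 3.2
ee_pos: [0.5181, 0.0353, 0.0046]
eef_rot: [-3.141, -0.0, 3.033]
force: [0.2, -1.2, 0.3]
grip_width: 0.0217
```

```bash
python3 snap.py b side wrist; python3 - <<'E'
from h import *
c=cam("scene")
px=np.array([(81.7,207.4),(91.1,169.3),(147.9,164.3),(145,201.4)])
P=cast(c,px,.03);print(P.round(3),P.mean(0).round(3))
E
```

```text
3.2 [0.5181 0.0353 0.0046] [-3.141 -0.     3.033] [-0.    0.5   1.77 -0.    0.87 -1.46] 0.0217 [ 0.2 -1.2  0.3]
toolaxes x [-0.994  0.108  0.   ] y [ 0.108  0.994 -0.   ] z [-0. -0. -1.] st [[-207.2    0.6]]
[[ 0.584 -0.441  0.03 ]
 [ 0.459 -0.455  0.03 ]
 [ 0.44  -0.308  0.03 ]
 [ 0.565 -0.291  0.03 ]] [ 0.512 -0.374  0.03 ]
```

View pics/wrist_b.png

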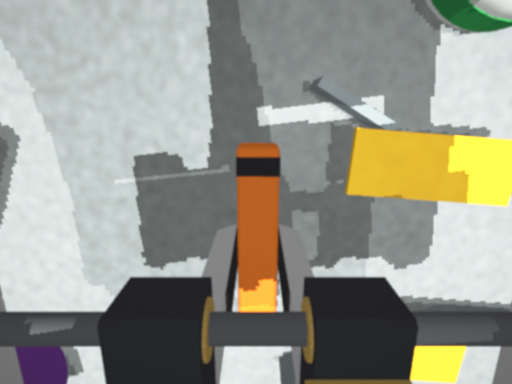

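View pics/side_b.png

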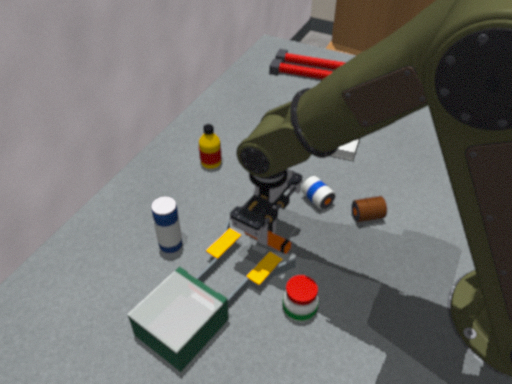

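```bash
python3 - <<'E'
from h import *
c=cam("wrist");o=get_obs();Rm=R.from_euler("xyz",o["eef_rot"]).as_matrix()
for r in (144,156,176):
    P=cast(c,(257.5,r),.022)[0];print(r,Rm.T@(P-o["ee_pos"]))
t=np.array([.512,-.374,.03+0.0046+.045])
print("to tray (z hi)",(Rm.T@(t-o["ee_pos"])*1000).round(1))
E
```

```text
144 [ 0.05858785  0.00097185 -0.01741351]
156 [ 0.05262276  0.00096752 -0.01741527]
176 [ 0.04241349  0.00096011 -0.01741829]
to tray (z hi) [ -37.8 -408.1  -75. ]
```

Call:
play_rows([
  {"claw": 0.1,"linear": [0,0,-20],"turn": [0,0,0]},
  {"claw": 0.1,"linear": [0,0,-55],"turn": [0,0,0]},
  {"claw": 0.1,"linear": [0,0,-90],"turn": [0,0,0]},
  {"claw": 0.1,"linear": [-5,-40,-100],"turn": [0,0,0.17]},
  {"claw": 0.1,"linear": [-10,-90,-100],"turn": [0,0,0.34]},
  {"claw": 0.1,"linear": [-15,-140,-100],"turn": [0,0,0.51]},
  {"claw": 0.1,"linear": [-20,-190,-100],"turn": [0,0,0.68]},
  {"claw": 0.1,"linear": [-24,-240,-100],"turn": [0,0,0.85]},
])

```text
time_s: 4.3
ee_pos: [0.5161, -0.2066, 0.1044]
eef_rot: [-3.141, -0.001, 2.179]
force: [0.7, 0.3, -0.8]
grip_width: 0.0217
```

```bash
python3 - <<'E'
from h import *
o=get_obs();Rm=R.from_euler("xyz",o["eef_rot"]).as_matrix();print(o["qpos"].round(2),o["ee_pos"].round(3),o["grip_width"])
t=np.array([.5125,-.3775,.08])
print((Rm.T@(t-o["ee_pos"])*1000).round(1))
tx=np.array([np.cos(np.radians(97.3)),np.sin(np.radians(97.3)),0]);tz=np.array([0,0,-1.]);Rt=np.c_[tx,np.cross(tz,tx),tz]
print(R.from_matrix(Rm.T@Rt).as_rotvec())
E
```

```text
[-0.45  0.42  1.61 -0.    1.11 -1.05] [ 0.516 -0.207  0.104] 0.021668816288783994
[-138.2 -100.6   24.4]
[-6.06243477e-04 -4.05429114e-04  4.80667265e-01]
```

Call:
play_rows([
  {"claw": 0.1,"linear": [-46,-34,0],"turn": [0,0,0.16]},
  {"claw": 0.1,"linear": [-92,-67,10],"turn": [0,0,0.32]},
  {"claw": 0.1,"linear": [-138,-100,20],"turn": [0,0,0.48]},
  {"claw": 0.1,"linear": [-138,-100,40],"turn": [0,0,0.48]},
  {"claw": 0.1,"linear": [-138,-100,65],"turn": [0,0,0.48]},
  {"claw": 0.1,"linear": [-138,-100,85],"turn": [0,0,0.48]},
  {"claw": 0.1,"linear": [-138,-100,94],"turn": [0,0,0.48]},
  {"claw": 0.1,"linear": [-138,-100,95],"turn": [0,0,0.48]},
])

```text
time_s: 5.3
ee_pos: [0.5131, -0.3767, 0.0093]
eef_rot: [-3.141, -0.0, 1.7]
force: [-0.2, -0.5, -0.9]
grip_width: 0.0219
```

```bash
python3 snap.py c scene; python3 - <<'E'
import cv2
im=cv2.imread("pics/scene_c.png");cv2.imwrite("pics/scene_c2.png",cv2.resize(im[120:270,50:250],None,fx=3.5,fy=3.5))
E
```

```text
5.3 [ 0.5131 -0.3767  0.0093] [-3.141 -0.     1.7  ] [-0.69  0.7   1.41 -0.    1.03 -0.82] 0.0219 [-0.2 -0.5 -0.9]
toolaxes x [-0.128  0.992  0.   ] y [ 0.992  0.128 -0.001] z [-0.001  0.    -1.   ] st [[-613.   -70.2]]
```

View pics/scene_c2.png

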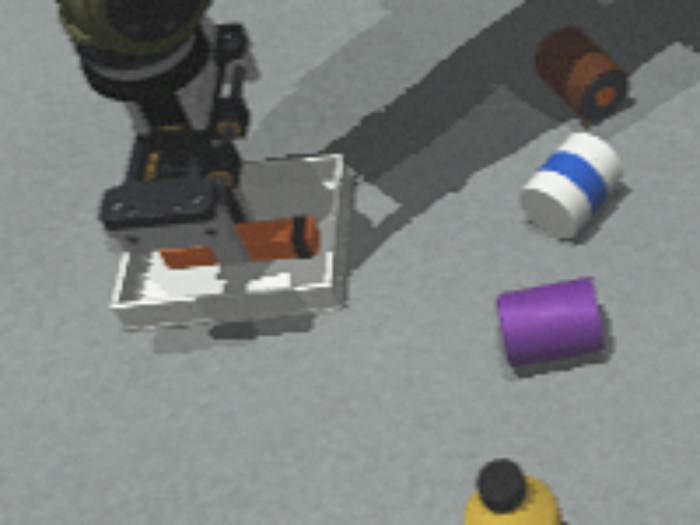

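Call:
play_rows([
  {"claw": 0.6,"linear": [0,0,0],"turn": [0,0,0]},
  {"claw": 0.6,"linear": [0,0,0],"turn": [0,0,0]},
  {"claw": 0.6,"linear": [0,0,-20],"turn": [0,0,0]},
  {"claw": 0.6,"linear": [0,0,-70],"turn": [0,0,0]},
  {"claw": 1,"linear": [30,0,-125],"turn": [0,0,-0.15]},
  {"claw": 1,"linear": [85,-5,-170],"turn": [0,0,-0.32]},
  {"claw": 1,"linear": [140,-10,-170],"turn": [0,0,-0.5]},
  {"claw": 1,"linear": [195,-15,-170],"turn": [0,0,-0.68]},
])

```text
time_s: 6.35
ee_pos: [0.473, -0.1838, 0.1821]
eef_rot: [3.141, 0.003, 2.385]
force: [0.9, 0.2, 1.1]
grip_width: 0.092
```

Call:
play_rows([
  {"claw": 1,"linear": [20,10,0],"turn": [0,0,-0.15]},
  {"claw": 1,"linear": [30,15,0],"turn": [0,0,-0.26]},
  {"claw": 1,"linear": [30,15,0],"turn": [0,0,-0.26]},
])

```text
time_s: 6.72
ee_pos: [0.4616, -0.1519, 0.1835]
eef_rot: [3.141, 0.005, 2.645]
force: [0.0, 0.3, -0.1]
grip_width: 0.0942
```

```bash
python3 snap.py d wrist scene
```

```text
6.725 [ 0.4616 -0.1519  0.1835] [3.141 0.005 2.645] [-0.39  0.17  1.73 -0.    1.23 -1.47] 0.0942 [ 0.   0.3 -0.1]
toolaxes x [-0.879  0.476 -0.005] y [0.476 0.879 0.   ] z [ 0.005 -0.002 -1.   ] st [[-401.5   21.7]]
```

View pics/wrist_d.png

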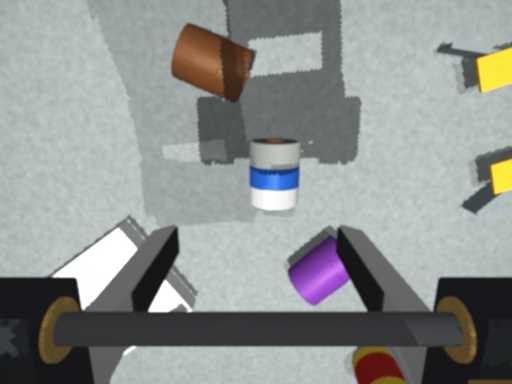

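View pics/scene_d.png

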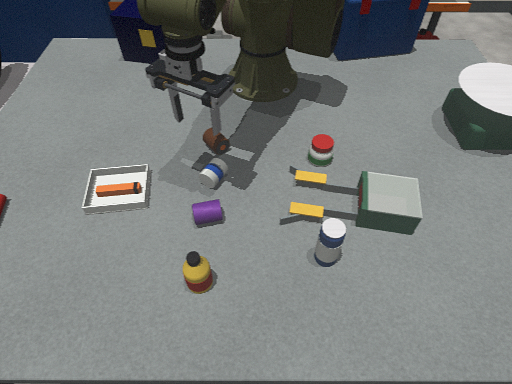

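```bash
python3 - <<'E'
from h import *
c=cam("wrist");im=cv2.imread("pics/wrist_d.png");o=get_obs();Rm=R.from_euler("xyz",o["eef_rot"]).as_matrix()
for b in blobs(mask(im,(105,150,60),(125,255,255)),200):
    print(b[:,0].min(0),b[:,0].max(0))
# mid-height sides, ends
roi=im[130:216,240:310];m=cv2.cvtColor(roi,cv2.COLOR_BGR2HSV)
for uv,z in [((274,179),.052),((249.5,190),.026),((298.5,190),.026),((274,143),.052),((274,210),.026)]:
    P=cast(c,uv,z)[0];print(uv,z,P.round(4),(Rm.T@(P-o["ee_pos"])*1000).round(1),(w2s(P)*1000).round())
cv2.imwrite("pics/f.png",cv2.resize(im[130:220,235:315],None,fx=6,fy=6,interpolation=cv2.INTER_CUBIC))
E
```

```text
[251 168] [297 189]
(274, 179) 0.052 [ 0.4638 -0.134   0.052 ] [  7.6  17.4 130.8] [[-384.   23.]]
(249.5, 190) 0.026 [ 0.4679 -0.1643  0.026 ] [-10.3  -7.3 156.9] [[-413.   13.]]
(298.5, 190) 0.026 [ 0.493  -0.1183  0.026 ] [-10.4  45.2 156.9] [[-363.   -3.]]
(274, 143) 0.052 [ 0.4329 -0.1177  0.052 ] [ 42.6  16.9 130.7] [[-373.   56.]]
(274, 210) 0.026 [ 0.5004 -0.1518  0.026 ] [-32.9  19.2 157. ] [[-394.  -16.]]
```

View pics/f.png

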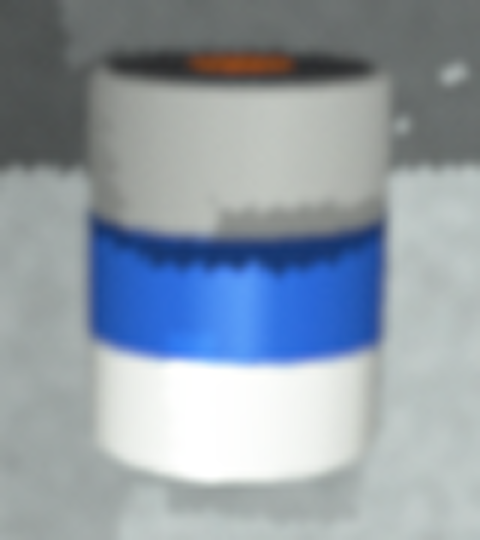

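Call:
play_rows([
  {"claw": 1,"linear": [9,18,40],"turn": [0,0,0]},
  {"claw": 1,"linear": [9,18,85],"turn": [0,0,0]},
  {"claw": 1,"linear": [9,18,130],"turn": [0,0,0]},
  {"claw": 1,"linear": [9,18,162],"turn": [0,0,0]},
  {"claw": 1,"linear": [9,18,176],"turn": [0,0,0]},
  {"claw": 1,"linear": [9,18,177],"turn": [0,0,0]},
  {"claw": 0.45,"linear": [9,18,177],"turn": [0,0,0]},
  {"claw": 0.45,"linear": [9,18,177],"turn": [0,0,0]},
], force=20)

```text
time_s: 7.82
ee_pos: [0.4637, -0.1332, 0.0068]
eef_rot: [3.141, 0.006, 2.642]
force: [-0.1, 0.0, 1.1]
grip_width: 0.0771
```

Call:
play_rows([
  {"claw": 0.4,"linear": [0,0,0],"turn": [0,0,0]},
  {"claw": 0.4,"linear": [0,0,0],"turn": [0,0,0]},
])

```text
time_s: 8.07
ee_pos: [0.4639, -0.1332, 0.0072]
eef_rot: [3.141, 0.007, 2.642]
force: [-0.3, 0.3, 0.2]
grip_width: 0.057
```

```bash
python3 snap.py e wrist; python3 - <<'E'
from h import *
o=get_obs();Rm=R.from_euler("xyz",o["eef_rot"]).as_matrix()
for X in (-215,-205):
  t=np.r_[s2w(X/1000,0),.006];print(X,t.round(4),(Rm.T@(t-o["ee_pos"])*1000).round(1))
tx=np.r_[-V*-1,0]; 
# tool y along station +x, tool x = station +y? pick
ty=np.r_[U,0];tz=np.array([0,0,-1.]);Rt=np.c_[np.cross(ty,tz),ty,tz]
print(R.from_matrix(Rm.T@Rt).as_rotvec().round(3))
E
```

```text
8.075 [ 0.4639 -0.1332  0.0072] [3.141 0.007 2.642] [-0.36  0.42  1.88 -0.    0.83 -1.43] 0.057 [-0.3  0.3  0.2]
toolaxes x [-0.878  0.479 -0.007] y [0.479 0.878 0.   ] z [ 0.006 -0.003 -1.   ] st [[-382.7   22.9]]
-215 [0.5172 0.0274 0.006 ] [ 30.  166.6   1. ]
-205 [0.5191 0.0373 0.006 ] [ 33.1 176.1   0.9]
[-0.001  0.007 -0.314]
```

View pics/wrist_e.png

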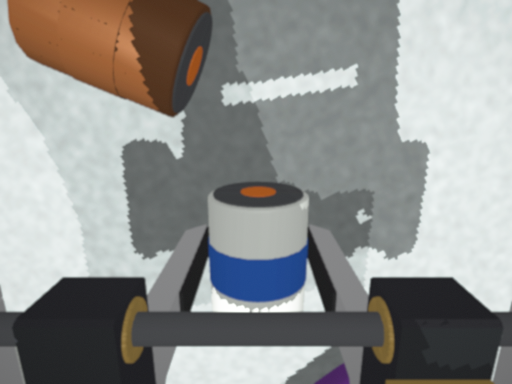

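Call:
play_rows([
  {"claw": 0.4,"linear": [0,0,0],"turn": [0,0,0]},
  {"claw": 0.4,"linear": [0,0,0],"turn": [0,0,0]},
  {"claw": 0.4,"linear": [0,0,-15],"turn": [0,0,0]},
  {"claw": 0.4,"linear": [8,44,-15],"turn": [0,0,-0.1]},
  {"claw": 0.4,"linear": [16,88,-15],"turn": [0,0,-0.2]},
  {"claw": 0.4,"linear": [24,132,-15],"turn": [0,0,-0.31]},
  {"claw": 0.4,"linear": [32,172,-15],"turn": [0,0,-0.314]},
  {"claw": 0.4,"linear": [33,176,-15],"turn": [0,0,-0.314]},
])

```text
time_s: 9.12
ee_pos: [0.5194, 0.0392, 0.0226]
eef_rot: [-3.14, 0.007, 2.959]
force: [-0.1, -0.5, -2.9]
grip_width: 0.0517
```

```bash
python3 snap.py f wrist scene
```

```text
9.125 [0.5194 0.0392 0.0226] [-3.14   0.007  2.959] [ 0.01  0.46  1.77 -0.    0.9  -1.38] 0.0517 [-0.1 -0.5 -2.9]
toolaxes x [-0.983  0.182 -0.007] y [ 0.182  0.983 -0.001] z [ 0.006 -0.003 -1.   ] st [[-203.    0.]]
```

View pics/wrist_f.png

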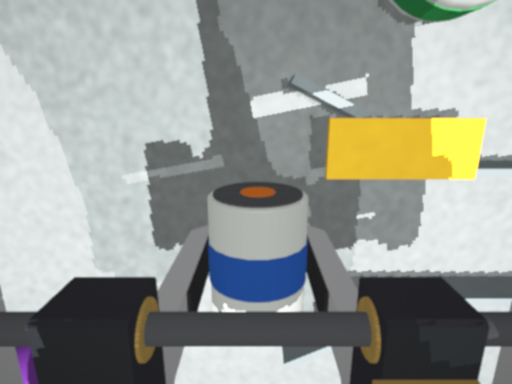

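Call:
play_rows([
  {"claw": 0.4,"linear": [0,0,10],"turn": [0,0,0]},
  {"claw": 0.4,"linear": [0,0,16],"turn": [0,0,0]},
  {"claw": 0.4,"linear": [0,0,16],"turn": [0,0,0]},
  {"claw": 0.62,"linear": [0,0,16],"turn": [0,0,0]},
  {"claw": 0.7,"linear": [0,0,16],"turn": [0,0,0]},
  {"claw": 0.75,"linear": [0,0,5],"turn": [0,0,0]},
  {"claw": 0.75,"linear": [0,0,-35],"turn": [0,0,0]},
  {"claw": 0.75,"linear": [0,0,-80],"turn": [0,0,0]},
])

```text
time_s: 10.22
ee_pos: [0.5182, 0.0377, 0.1039]
eef_rot: [-3.14, 0.006, 2.957]
force: [0.6, -0.1, -0.1]
grip_width: 0.0708
```

```bash
python3 snap.py g wrist scene
```

```text
10.225 [0.5182 0.0377 0.1039] [-3.14   0.006  2.957] [ 0.    0.34  1.72 -0.    1.08 -1.38] 0.0708 [ 0.6 -0.1 -0.1]
toolaxes x [-0.983  0.183 -0.006] y [ 0.183  0.983 -0.002] z [ 0.005 -0.003 -1.   ] st [[-204.8    1. ]]
```

View pics/wrist_g.png

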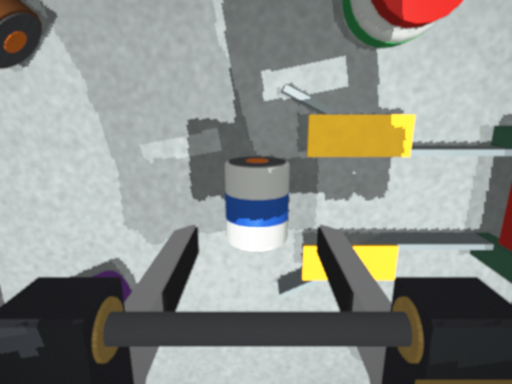

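Call:
play_rows([
  {"claw": 0.6,"linear": [0,0,-25],"turn": [0,0,0.18]},
  {"claw": 0.5,"linear": [0,-30,-40],"turn": [0,0,0.36]},
  {"claw": 0.4,"linear": [0,-60,-40],"turn": [0,0,0.54]},
  {"claw": 0.32,"linear": [0,-80,-40],"turn": [0,0,0.72]},
  {"claw": 0.32,"linear": [0,-80,-40],"turn": [0,0,0.9]},
  {"claw": 0.32,"linear": [0,-80,-40],"turn": [0,0,1.08]},
  {"claw": 0.32,"linear": [0,-80,-40],"turn": [0,0,1.26]},
  {"claw": 0.32,"linear": [0,-80,-40],"turn": [0,0,1.44]},
])

```text
time_s: 11.32
ee_pos: [0.5053, -0.0408, 0.1477]
eef_rot: [3.127, 0.002, 1.511]
force: [0.7, -0.6, 0.5]
grip_width: 0.0303
```

Call:
play_rows([
  {"claw": 0.32,"linear": [0,0,0],"turn": [0,0,0.13]},
  {"claw": 0.32,"linear": [0,0,0],"turn": [0,0,0.13]},
])

```text
time_s: 11.58
ee_pos: [0.5052, -0.0407, 0.1477]
eef_rot: [3.127, 0.0, 1.382]
force: [-0.1, 0.1, 0.0]
grip_width: 0.0303
```

```bash
python3 snap.py h wrist
```

```text
11.575 [ 0.5052 -0.0407  0.1477] [3.127 0.    1.382] [-0.15  0.25  1.72 -0.    1.15  0.04] 0.0303 [-0.1  0.1  0. ]
toolaxes x [ 0.187  0.982 -0.   ] y [ 0.982 -0.187  0.014] z [ 0.014 -0.003 -1.   ] st [[-284.2   -0.7]]
```

View pics/wrist_h.png

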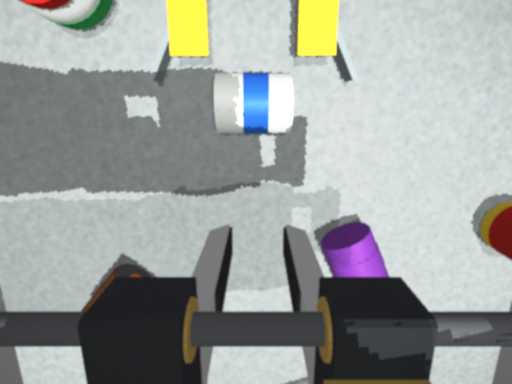

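```bash
python3 - <<'E'
from h import *
c=cam("wrist");im=cv2.imread("pics/wrist_h.png")
for b in blobs(mask(im,(20,150,120),(32,255,255)),300)[:2]:
    r=cv2.boxPoints(cv2.minAreaRect(b));P=cast(c,r,.031);print(r.round().tolist(),(w2s(P)*1000).round(1).tolist())
print((w2s(cast(c,[(254,103)],.052))*1000).round(1),(w2s(cast(c,[(214.5,115),(293.5,115)],.026))*1000).round(1))
im=cv2.imread("pics/wrist_g.png")
E
```

```text
[[297.0, 55.0], [298.0, -1.0], [337.0, 0.0], [336.0, 56.0]] [[-165.2, -36.2], [-123.2, -35.9], [-123.7, -67.8], [-165.8, -69.5]]
[[167.0, 0.0], [206.0, -2.0], [208.0, 55.0], [169.0, 56.0]] [[-124.0, 70.2], [-122.8, 39.0], [-165.2, 39.0], [-166.4, 71.5]]
[[-204.4    0.4]] [[-214.5   35.8]
 [-214.7  -35.3]]
```

Call:
play_rows([
  {"claw": 0.32,"linear": [0,0,0],"turn": [0.01,0.16,0]},
  {"claw": 0.32,"linear": [0,0,0],"turn": [0.014,0.32,0]},
  {"claw": 0.32,"linear": [0,0,0],"turn": [0.014,0.48,0]},
  {"claw": 0.32,"linear": [0,0,0],"turn": [0.014,0.64,0]},
  {"claw": 0.32,"linear": [0,0,0],"turn": [0.014,0.785,0]},
  {"claw": 0.32,"linear": [0,0,0],"turn": [0.014,0.785,0]},
])

```text
time_s: 12.38
ee_pos: [0.5047, -0.0417, 0.1464]
eef_rot: [3.141, -0.785, 1.39]
force: [1.0, -0.8, -1.1]
grip_width: 0.0304
```

```bash
python3 snap.py i side scene
```

```text
12.375 [ 0.5047 -0.0417  0.1464] [ 3.141 -0.785  1.39 ] [-0.52  0.4   1.73  0.74  1.39 -0.63] 0.0304 [ 1.  -0.8 -1.1]
toolaxes x [0.127 0.696 0.707] y [ 0.984 -0.181  0.001] z [ 0.128  0.695 -0.707] st [[-285.3   -0.4]]
```

View pics/side_i.png

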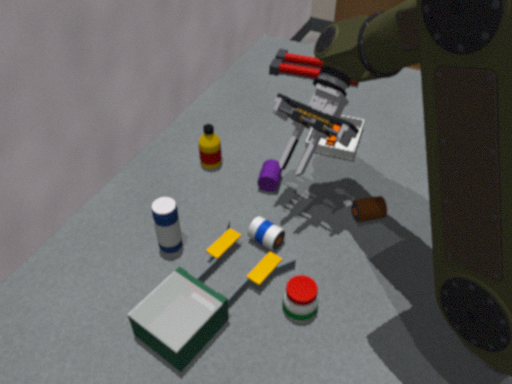

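View pics/scene_i.png

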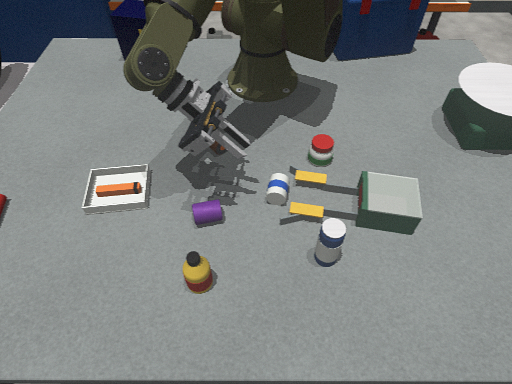

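Call:
play_rows([
  {"claw": 0.32,"linear": [-20,-1,20],"turn": [0,0,0]},
  {"claw": 0.32,"linear": [-40,-1,45],"turn": [0,0,0]},
  {"claw": 0.32,"linear": [-54,-1,75],"turn": [0,0,0]},
  {"claw": 0.32,"linear": [-61,-1,98],"turn": [0,0,0]},
  {"claw": 0.32,"linear": [-60,-1,108],"turn": [0,0,0]},
  {"claw": 0.32,"linear": [-60,-1,110],"turn": [0,0,0]},
])

```text
time_s: 13.22
ee_pos: [0.5112, -0.0058, 0.028]
eef_rot: [3.136, -0.781, 1.396]
force: [0.5, -0.3, 0.0]
grip_width: 0.0302
```

```bash
python3 snap.py j side wrist
```

```text
13.225 [ 0.5112 -0.0058  0.028 ] [ 3.136 -0.781  1.396] [-0.46  0.59  1.8   0.82  1.17 -0.78] 0.0302 [ 0.5 -0.3  0. ]
toolaxes x [0.123 0.7   0.704] y [ 0.984 -0.177  0.004] z [ 0.127  0.692 -0.711] st [[-2.488e+02 -2.000e-01]]
```

View pics/side_j.png

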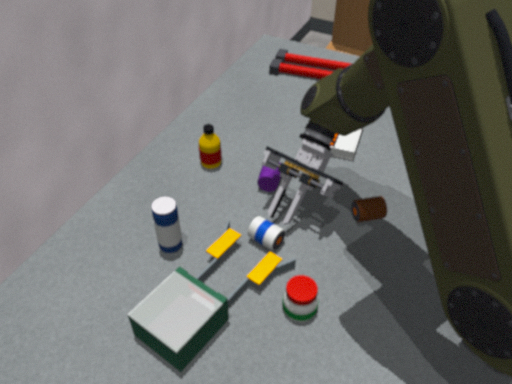

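View pics/wrist_j.png

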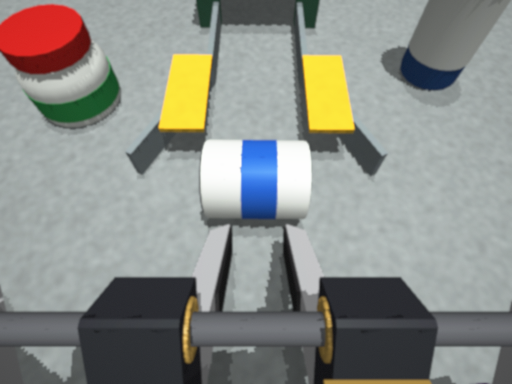

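Call:
play_rows([
  {"claw": 0.32,"linear": [1,-1,6],"turn": [0,0,0]},
  {"claw": 0.32,"linear": [6,-1,11],"turn": [0,0,0]},
  {"claw": 0.32,"linear": [12,-1,17],"turn": [0,0,0]},
  {"claw": 0.32,"linear": [18,-1,23],"turn": [0,0,0]},
  {"claw": 0.32,"linear": [25,-1,30],"turn": [0,0,0]},
  {"claw": 0.32,"linear": [32,-1,37],"turn": [0,0,0]},
  {"claw": 0.32,"linear": [39,-1,44],"turn": [0,0,0]},
  {"claw": 0.32,"linear": [46,-1,51],"turn": [0,0,0]},
])

```text
time_s: 14.32
ee_pos: [0.5227, 0.0619, 0.0243]
eef_rot: [3.136, -0.781, 1.396]
force: [-0.3, -1.5, 0.2]
grip_width: 0.0302
```

```bash
python3 snap.py k wrist
```

```text
14.325 [0.5227 0.0619 0.0243] [ 3.136 -0.781  1.396] [-0.32  0.58  1.83  0.9   1.09 -0.73] 0.0302 [-0.3 -1.5  0.2]
toolaxes x [0.124 0.699 0.704] y [ 0.984 -0.178  0.004] z [ 0.128  0.692 -0.71 ] st [[-180.1    1. ]]
```

View pics/wrist_k.png

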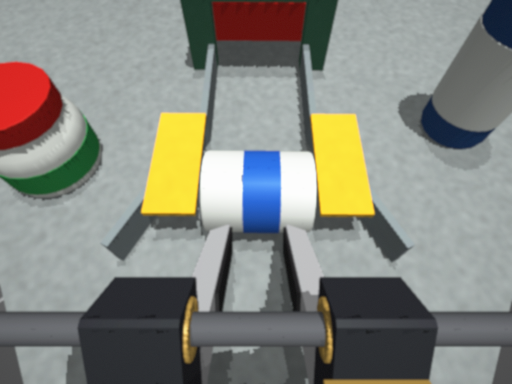

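Call:
play_rows([
  {"claw": 0.32,"linear": [4,0,4],"turn": [0,0.02,0]},
  {"claw": 0.32,"linear": [10,0,10],"turn": [0,0.05,0]},
  {"claw": 0.32,"linear": [16,0,16],"turn": [0,0.09,0]},
  {"claw": 0.32,"linear": [22,0,22],"turn": [0,0.13,0]},
  {"claw": 0.32,"linear": [28,0,28],"turn": [0,0.17,0]},
  {"claw": 0.32,"linear": [34,0,34],"turn": [0,0.21,0]},
  {"claw": 0.32,"linear": [40,0,40],"turn": [0,0.25,0]},
  {"claw": 0.32,"linear": [46,0,46],"turn": [0,0.26,0]},
])

```text
time_s: 15.38
ee_pos: [0.5342, 0.1271, 0.0236]
eef_rot: [3.135, -1.042, 1.397]
force: [0.3, -1.3, 0.8]
grip_width: 0.0301
```

```bash
python3 snap.py l wrist side
```

```text
15.375 [0.5342 0.1271 0.0236] [ 3.135 -1.042  1.397] [-0.28  0.7   1.82  1.17  1.2  -0.9 ] 0.0301 [ 0.3 -1.3  0.8]
toolaxes x [0.087 0.497 0.864] y [ 0.984 -0.178  0.003] z [ 0.156  0.849 -0.504] st [[-113.9    1.7]]
```

View pics/wrist_l.png

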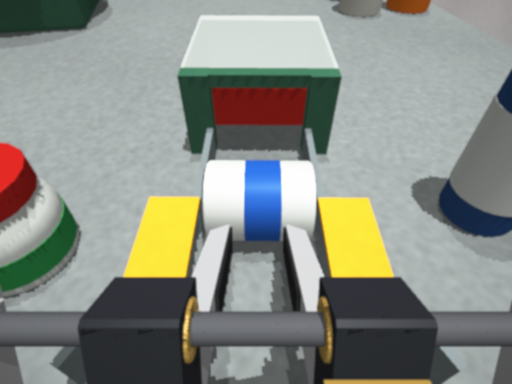

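View pics/side_l.png

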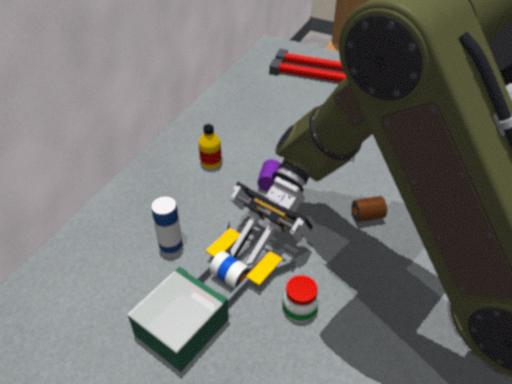

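Call:
play_rows([
  {"claw": 0.32,"linear": [2,0,4],"turn": [0,0,0]},
  {"claw": 0.32,"linear": [6,0,10],"turn": [0,0,0]},
  {"claw": 0.32,"linear": [10,0,17],"turn": [0,0,0]},
  {"claw": 0.32,"linear": [14,0.5,24],"turn": [0,0,0]},
  {"claw": 0.32,"linear": [18,0.5,31],"turn": [0,0,0]},
  {"claw": 0.32,"linear": [22,0.5,38],"turn": [0,0,0]},
  {"claw": 0.32,"linear": [27,0.5,47],"turn": [0,0,0]},
  {"claw": 0.32,"linear": [32,0.5,55],"turn": [0,0,0]},
])

```text
time_s: 16.48
ee_pos: [0.5461, 0.1906, 0.0238]
eef_rot: [3.134, -1.041, 1.399]
force: [-1.0, -6.1, 5.6]
grip_width: 0.0299
```

```bash
python3 snap.py m wrist side
```

```text
16.475 [0.5461 0.1906 0.0238] [ 3.134 -1.041  1.399] [-0.15  0.7   1.81  1.26  1.13 -0.87] 0.0299 [-1.  -6.1  5.6]
toolaxes x [0.086 0.497 0.863] y [ 0.984 -0.177  0.004] z [ 0.155  0.849 -0.505] st [[-49.3   1.7]]
```

View pics/wrist_m.png

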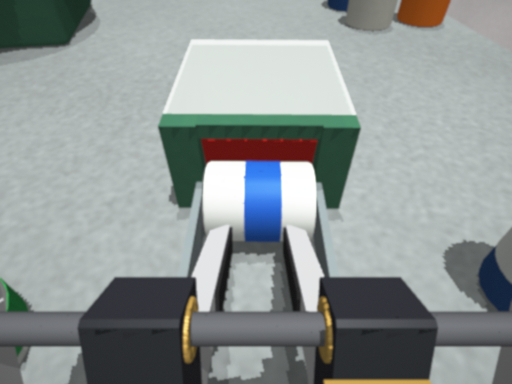

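Call:
play_rows([
  {"claw": 0.32,"linear": [3,0,5],"turn": [0,0,0]},
  {"claw": 0.32,"linear": [6,0,11],"turn": [0,0,0]},
  {"claw": 0.32,"linear": [9,0.5,16],"turn": [0,0,0]},
  {"claw": 0.32,"linear": [13,0.5,23],"turn": [0,0,0]},
  {"claw": 0.32,"linear": [17,0.5,30],"turn": [0,0,0]},
  {"claw": 0.32,"linear": [21,0.5,37],"turn": [0,0,0]},
  {"claw": 0.32,"linear": [25,0.5,44],"turn": [0,0,0]},
  {"claw": 0.32,"linear": [28,0.5,50],"turn": [0,0,0]},
])

```text
time_s: 17.58
ee_pos: [0.557, 0.2471, 0.0232]
eef_rot: [3.132, -1.042, 1.401]
force: [-0.6, -2.2, 3.1]
grip_width: 0.0302
```

```bash
python3 snap.py n wrist side
```

```text
17.575 [0.557  0.2471 0.0232] [ 3.132 -1.042  1.401] [-0.04  0.71  1.78  1.34  1.07 -0.83] 0.0302 [-0.6 -2.2  3.1]
toolaxes x [0.085 0.497 0.863] y [ 0.984 -0.177  0.005] z [ 0.155  0.849 -0.505] st [[8.3 1.3]]
```

View pics/wrist_n.png

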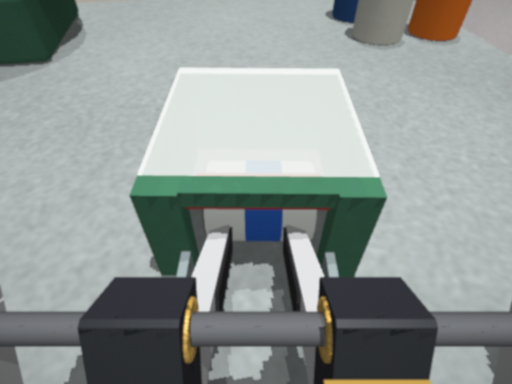

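View pics/side_n.png

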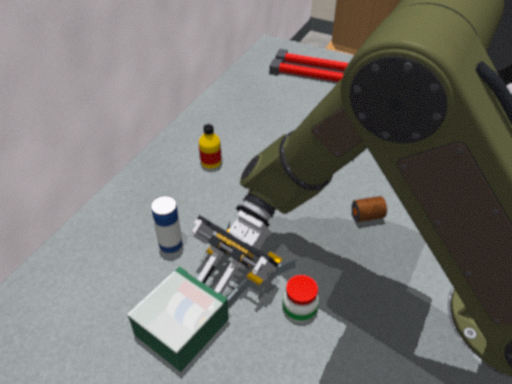

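Call:
play_rows([
  {"claw": 0.32,"linear": [3,0,5],"turn": [0,0,0]},
  {"claw": 0.32,"linear": [6,0,10],"turn": [0,0,0]},
  {"claw": 0.32,"linear": [9,0.5,15],"turn": [0,0,0]},
  {"claw": 0.32,"linear": [11,0.5,19],"turn": [0,0,0]},
  {"claw": 0.32,"linear": [12,0.5,21],"turn": [0,0,0]},
  {"claw": 0.32,"linear": [12,0.5,21],"turn": [0,0,0]},
])

```text
time_s: 18.42
ee_pos: [0.561, 0.2714, 0.0222]
eef_rot: [3.135, -1.041, 1.4]
force: [-0.1, -0.8, -2.0]
grip_width: 0.0304
```

```bash
python3 snap.py o wrist scene; python3 - <<'E'
import cv2
im=cv2.imread("pics/scene_o.png");cv2.imwrite("pics/scene_o2.png",cv2.resize(im[120:270,250:450],None,fx=3.5,fy=3.5))
E
```

```text
18.425 [0.561  0.2714 0.0222] [ 3.135 -1.041  1.4  ] [ 0.01  0.72  1.77  1.36  1.05 -0.82] 0.0304 [-0.1 -0.8 -2. ]
toolaxes x [0.086 0.498 0.863] y [ 0.984 -0.176  0.004] z [ 0.153  0.849 -0.505] st [[32.9  1.9]]
```

View pics/wrist_o.png

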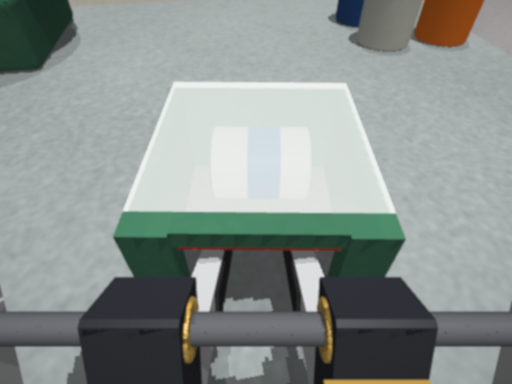

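View pics/scene_o2.png

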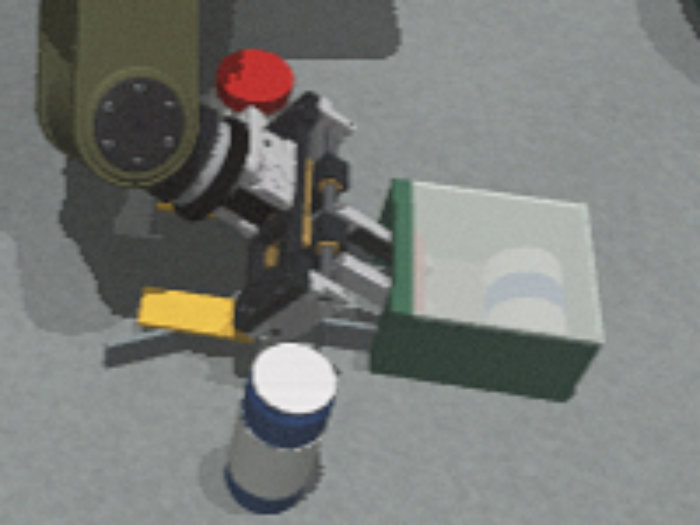

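Call:
play_rows([
  {"claw": 0.32,"linear": [-4,0,-7],"turn": [0,0,0]},
  {"claw": 0.32,"linear": [-11,0,-19],"turn": [0,0,0]},
  {"claw": 0.32,"linear": [-19,0,-33],"turn": [0,0,0]},
  {"claw": 0.32,"linear": [-28,0,-48],"turn": [0,0,0]},
  {"claw": 0.32,"linear": [-37,0,-64],"turn": [0,0,0]},
  {"claw": 0.32,"linear": [-46,0,-80],"turn": [0,0,0]},
  {"claw": 0.32,"linear": [-55,0,-95],"turn": [0,0,0]},
  {"claw": 0.32,"linear": [-55,0,-95],"turn": [0,0,0]},
])

```text
time_s: 19.52
ee_pos: [0.5419, 0.1619, 0.0228]
eef_rot: [3.135, -1.041, 1.398]
force: [-1.0, -0.1, -0.1]
grip_width: 0.0299
```

```bash
python3 snap.py p wrist scene; python3 - <<'E'
import cv2
im=cv2.imread("pics/scene_p.png");cv2.imwrite("pics/scene_p2.png",cv2.resize(im[120:270,250:450],None,fx=3.5,fy=3.5))
E
```

```text
19.525 [0.5419 0.1619 0.0228] [ 3.135 -1.041  1.398] [-0.21  0.7   1.81  1.22  1.16 -0.88] 0.0299 [-1.  -0.1 -0.1]
toolaxes x [0.087 0.498 0.863] y [ 0.984 -0.178  0.004] z [ 0.155  0.849 -0.505] st [[-78.3   0.5]]
```

View pics/wrist_p.png

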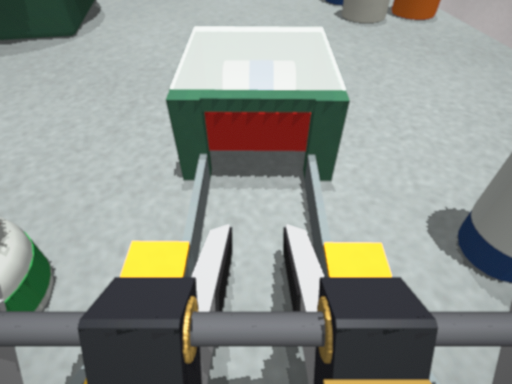

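View pics/scene_p2.png

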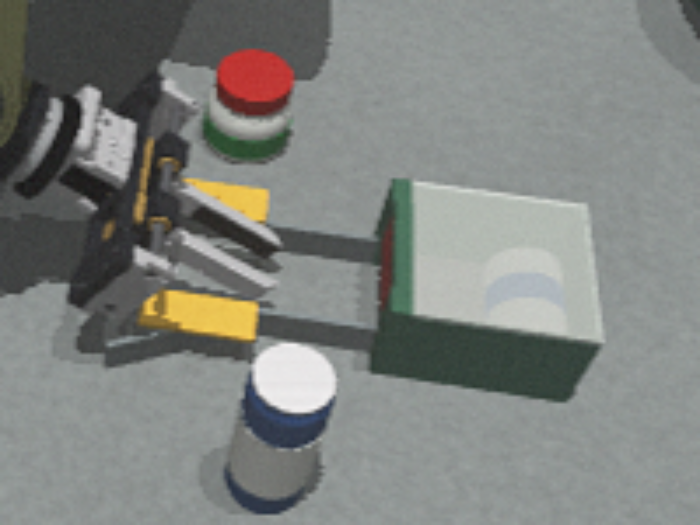

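Call:
play_rows([
  {"claw": 0.32,"linear": [20,0,-15],"turn": [0,0,0]},
  {"claw": 0.32,"linear": [50,0,-38],"turn": [0,0,0]},
  {"claw": 0.32,"linear": [85,0,-60],"turn": [0,0,0]},
  {"claw": 0.32,"linear": [110,0,-80],"turn": [0,0,0]},
  {"claw": 0.32,"linear": [120,0,-90],"turn": [0,0,0]},
  {"claw": 0.32,"linear": [120,0,-90],"turn": [0,0,0]},
  {"claw": 0.32,"linear": [120,0,-90],"turn": [0,0,0]},
  {"claw": 0.32,"linear": [120,0,-90],"turn": [0,0,0]},
])

```text
time_s: 20.62
ee_pos: [0.538, 0.1467, 0.1707]
eef_rot: [3.138, -1.041, 1.397]
force: [0.4, -0.2, -0.2]
grip_width: 0.03
```

```bash
python3 snap.py q scene side
```

```text
20.625 [0.538  0.1467 0.1707] [ 3.138 -1.041  1.397] [-0.24  0.41  1.81  1.1   1.3  -0.6 ] 0.03 [ 0.4 -0.2 -0.2]
toolaxes x [0.088 0.498 0.863] y [ 0.984 -0.176  0.002] z [ 0.153  0.849 -0.505] st [[-94.    1.6]]
```

View pics/scene_q.png

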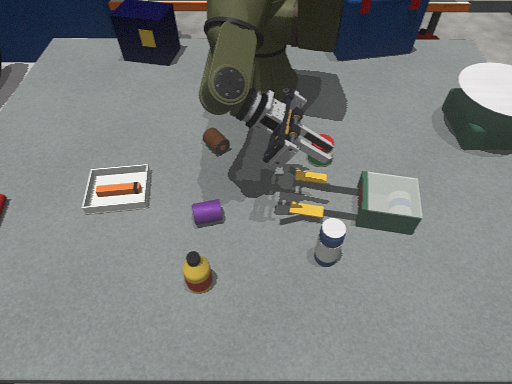

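View pics/side_q.png

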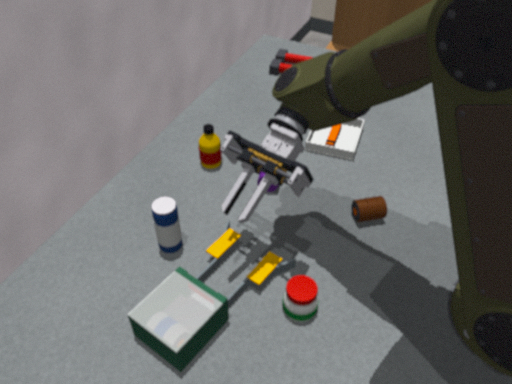

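The scene view shows the stick in the tray at (118,189). The filter shows through the bin roof at (398,202). The spray, bottle and tin still stand where they were in both views, and the arm is clear of everything.

```bash
python3 -c "
from station import hand_in
print(hand_in())"
```

```text
the job is handed in; nothing more can be done
None
```

The job is done and handed in at about 20.6 s of the 72 s allowed.

- **Stick:** I gripped it at its middle between the tabs and slid it flat out through the wide mouth, pulling it out in the grip rather than pushing it. I then lifted it and set it down in the white tray.
- **Filter:** I picked the white filter up and set it down just before the mouth, with its axis across the chute. Then I rolled it along the chute and through the flap with the fingers leaning forward at up to 60°, and drew them back out.

**Last checks:**
- The stick lies in the tray, and the filter shows through the bin roof, close to the back wall.
- The wrist picture taken after the fingers came out shows the red flap hanging shut.
- The tin, spray can and bottle stand where they were, and the look-alikes look unmoved. The arm was clear of everything.
- Every force reading I took was under 10 N at the wrist.
- No check failed. The only disagreement was about 1 mm in the chute's centre line between my first estimate and a later wrist picture, which did not matter.

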